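Fit-up check of a plunger over a pressure cell

ROBOT

A 6-joint arm with a two-finger parallel gripper is mounted at the origin on the work surface. World frame = base frame: x ahead of the robot, y to its left, z up, the work surface at z = 0. Lengths are in mm, angles in degrees, forces in N, time in s.
With the tool pointing down it reaches from about 300 to 850 mm from the base axis. Payload 4.2 kg.
Tool frame: the origin (TCP) lies between the finger pads; the fingertips stand 11 mm ahead of it and the grasp point (between the pads) lies 8 mm behind it (env.tips_ahead is the distance from the TCP to the fingertips, in mm); z points along the fingers, y is the line along which they close (so a half turn about z gives the same grasp; the last joint's range is limited). The gripper opens to 91 mm and grips with 3 to 60 N. Pads are 32 mm wide; open, the fingers measure 118 mm over their backs; the gripper's body (76 mm by 178 mm) begins 60 mm behind the grasp point.
Start: joints at [-64.4, 18.312, 89.639, -0, 72.044, -1.146], TCP at [258.773, -513.496, 224.976] pointing down, gripper open.
Joint ranges: [-177.97, 177.97], [-48.28, 115.42], [12.27, 149.76], [-77.06, 257.06], [2.81, 150.46], [-146.56, 146.56]. Speed limits (degrees/s): [147.25, 147.25, 180, 180, 180, 180].

INTERFACE

Orientations are given as [roll, pitch, yaw] about the fixed x, y, z axes, in that order (R = Rz(yaw) Ry(pitch) Rx(roll)).
In Python, from workcell import env, cams gives the robot as it stands.
- The arm moves only by the tool step_arm, never from a script. Its arguments are lists of equal length, an entry for each row: "linear": the shift along the tool's x, y, z in units of 30 cm (1.0 is 30 cm), a list of three; "turn": the turn about the tool's z in units of 360 degrees (1.0 is 360 degrees). In form: {"linear": [[tx, ty, tz], ...], "turn": [turn, ...]}. A call has 1 to 20 rows; each row is the pose to reach, as a shift and turn from the pose commanded when the call began, along the tool's axes at that moment, turning the shorter way round; what a row does not reach only later rows make up. A row lasts 1/8 s, in which the tool goes at most 62.5 mm and 10.7 degrees, less where a joint would pass 70% of its speed; a pose out of reach is approached as far as the arm can. A call with a number of a shift or a turn outside -1 to 1 is refused whole. A call with a gripper value outside its range is refused whole. "fingers" is the closure, from -1 (fully open) to 1 (shut), so that 0 is half open, set as the call begins (left out, the last holds). The fingers move at their own pace and stop on an object; "force" is the grip in N (left out, the last holds). Time passes only in rows, so rows that repeat a pose let the fingers close. It gives the time, the measured TCP pose, the force, the opening and the grip force at its end, in the units of the state.
- env.state(): the state, without advancing time (a new reading comes with each control period).
- cams.grab_frame(name): name is "side" or "top"; returns a dict with "color" (384x512x3 uint8, blue, green, red), "fx", "fy", "cx", "cy" (pixels), "extrinsics" (4x4, takes a point from camera to world coordinates). Camera axes: x right, y down, z forward; pixel columns grow to the right and rows downward; lengths in mm; the calibration is good to about 2 mm. A picture is of the moment at which its call begins. There is no depth.
- env.job_done(): hands the job in; it is judged then, once.
The state is a dict: "time_s": time; "qpos": joint angles; "qvel": joint speeds; "effort": joint torques, N m; "ee_pos": TCP position; "ee_rot": TCP orientation; "force": force on the tool from outside, world axes, zero at the start; "torque": the same for the moment, N m; "gripper_width": finger opening in mm; "gripper_force": force on a finger pad.
Only numpy, scipy, OpenCV 4.12 (cv2) and the standard library are available. Lean on these libraries where they do the work, as an engineer would, in place of code of your own. Each camera call takes 0.05 s, during which the arm holds its last target. There are 200 camera calls.

TASK

Take the round cover off the pressure cell and set it, knob up, on the round rubber pad. Then pick up the plunger by its flat tab, carry it over the aluminium guard rail without touching the rail, and finish while holding it upright and still about a centimetre above the collar of the open cell, centred on the bore, with its cross pin lined up with the two notches in the collar and never touching the cell. Do not let go of the plunger at the end, and leave the other things on the bench where they are.

Things in the scene. Friction and masses are not known exactly. Their poses are not given: they have to be found in the camera images.
- cell: Upright steel pressure cell fixed to the bench, either side of the rail: body 92 mm across, foot flange 120 mm across, 90 mm high. Bore 42 mm across. The collar on top (12 mm high, opening 46 mm) has two open notches 18 mm wide, at the cell's +x and -x. A small port sticks out at +y, to 70 mm from the axis, 45 mm up. Origin: on the axis at the bench surface; z up.
- cell_mouth (a point): Centre of the cell's mouth: on the bore axis, level with the top of the collar, 90 mm above the bench. Axes as the cell's (notches at +x and -x).
- cover: Loose aluminium cover disc, 84 mm across and 8 mm thick, with a black round knob 24 mm across and 30 mm tall on top (38 mm high in all), 0.14 to 0.24 kg. It lies centred on the cell's collar at the start. Origin: centre of its underside; z up.
- plunger: Loose steel plunger standing upright across the rail from the cell, 0.45 to 0.75 kg, 113 mm high. Round shaft 36 mm across, 75 mm high (foot tapers to 30 mm); cross pin 10 mm thick, 84 mm long along x, centred 30 mm up; on top a flat upright tab 50 mm long along x, 12 mm thick along y, from 75 to 113 mm up. Either way round is the same. Origin: centre of the foot's underside; z up.
- pad: Round black rubber pad stuck to the bench, 120 mm across and 4 mm thick, the spot for the cover. Origin: centre of its underside; its top is 4 mm above the bench. It may lie on either side of the rail.
- rail: Guard rail: aluminium profile beam on two feet, fixed to the bench, 360 mm long (its x axis, pointing roughly away from the robot), 40 mm wide, top 70 mm above the bench. It divides the bench into left and right. Origin: under its middle, at the bench surface.
- wrench_a: Loose steel wrench lying flat, 150 mm long, about 30 mm wide, 8 mm thick, beside the rail on the left. Bystander. Origin: middle of its underside, x along it.
- wrench_b: Loose steel wrench lying flat, 130 mm long, about 30 mm wide, 8 mm thick, beside the rail on the right. Bystander. Origin: middle of its underside, x along it.
- jar: Loose closed glass jar with a steel cap, 52 mm across, 70 mm high, across the rail from the pad. Bystander. Origin: centre of its underside.
- sleeve: Loose short steel tube, 44 mm across, 35 mm high, far left. Bystander. Origin: centre of its underside.
- nut: Loose stepped brass fitting, 48 mm across, 26 mm high, far right. Bystander. Origin: centre of its underside.
- driver: Loose screwdriver with a black handle, 180 mm long, lying near the robot on the right. Bystander. Origin: within its length, on the bench side.
There are look-alikes about, which are no part of the job. What is shaped like the cover but green is not meant. Leave any pink look-alike of the plunger alone.

How it is judged:
By the outcome, as a careful person would: the job done as asked, in the order asked, and still so for the second after the job is handed in, while the arm keeps its last pose, push and grip.
It also fails if it takes over 69 s, if anything falls off the work surface, if the arm or the gripper's body presses on something with over 40 N, if the wrist force passes 120 N, or if a joint passes its speed limit or range.

## Working session

There is one attempt and no reset: what is moved stays moved. The work goes in short steps, Python scripts to look and compute and a tool call to move; the robot and the scene stay as the last step left them, time stands still between calls to the robot, and variables do not carry over. Pictures are saved under pics/ and viewed, at most 10 in all, crops included, and the job is handed in when it is done.

Besides the shell and the picture viewer there is one more tool, called as name(argument=value, ...) on one line, values as JSON. step_arm: Moves the arm, as the interface text tells. Its arguments: {"type":"object","properties":{"linear":{"type":"array"},"turn":{"type":"array"},"fingers":{"type":"number"},"force":{"type":"number"}},"required":["linear","turn"]}

```bash
mkdir -p pics; ls
cat > h.py <<'E'
import numpy as np, cv2
from workcell import env, cams
def grab(n,f=None):
    g=cams.grab_frame(n)
    if f: cv2.imwrite('pics/'+f,g["color"])
    return g
def ray(g,u,v):
    E=np.array(g["extrinsics"]); d=E[:3,:3]@np.array([(u-g["cx"])/g["fx"],(v-g["cy"])/g["fy"],1]); return E[:3,3],d
def plane(g,u,v,z):
    o,d=ray(g,u,v); return (o+d*(z-o[2])/d[2]).round(1)
def proj(g,p):
    E=np.array(g["extrinsics"]); c=E[:3,:3].T@(np.array(p,float)-E[:3,3]); return (c[0]/c[2]*g["fx"]+g["cx"], c[1]/c[2]*g["fy"]+g["cy"])
E
python3 - <<'E'
from h import *
a=grab("top","t0.png");b=grab("side","s0.png")
for g in(a,b):print(g["fx"],g["cx"],g["cy"],np.array(g["extrinsics"]).round(3).tolist())
s=env.state();print(s["time_s"],s["ee_pos"],s["ee_rot"],s["gripper_width"],env.tips_ahead)
E
```

```text
pics
445.459154571264 261.8534403060898 189.55797131831497 [[0.022, -0.987, 0.158, 261.404], [-1.0, -0.023, 0.0, 13.369], [0.003, -0.158, -0.987, 1435.717], [0.0, 0.0, 0.0, 1.0]]
437.87879284033914 256.40081266066693 189.69772779577934 [[-0.671, -0.534, 0.514, -163.344], [-0.741, 0.467, -0.483, 619.48], [0.018, -0.705, -0.709, 987.913], [0.0, 0.0, 0.0, 1.0]]
0.1 [ 258.57613519 -513.11362617  224.24678814] [-1.79913957e+02 -1.31920188e-03  2.67442568e+01] 91.45599562884189 11.0
```

View pics/t0.png

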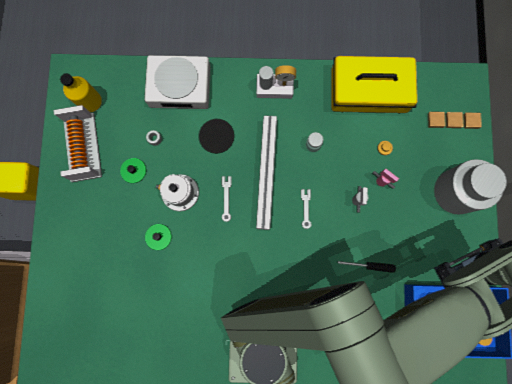

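View pics/s0.png

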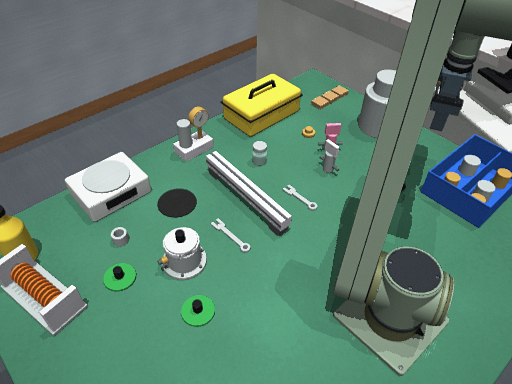

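Top view: the cell with the aluminium cover is at (177,190), with green look-alikes at (133,170) and (157,237). The pad is at (216,136). The steel plunger is at (361,197) and its pink look-alike at (386,178). I choose the silver cover and the grey plunger, and check both in one close crop.

Run:
```python
from h import *
a=cv2.imread('pics/t0.png');b=cv2.imread('pics/s0.png')
def c(i,x,y,w=64,h=50): return cv2.resize(i[y:y+h,x:x+w],(384,300),interpolation=cv2.INTER_CUBIC)
m=np.vstack([np.hstack([c(a,145,165),c(a,340,165)]),np.hstack([c(b,150,225),c(b,300,125)])])
cv2.imwrite('pics/m.png',m)
g=grab("top");s=grab("side")
hsv=cv2.cvtColor(g["color"],cv2.COLOR_BGR2HSV)
# pad
pm=(hsv[...,2]<50).astype(np.uint8);pm[:, :195]=0;pm[:,240:]=0;pm[:115]=0;pm[160:]=0
M=cv2.moments(pm,True);u,v=M['m10']/M['m00'],M['m01']/M['m00'];print('pad',u,v,M['m00'],plane(g,u,v,4))
for p in [(265,117),(275,117),(257,227),(270,228)]:print('rail',plane(g,*p,70))
```

```text
pad 216.20194384449243 135.6501079913607 926.0 [668.7 169.4   4. ]
rail [714.9   9.1  70. ]
rail [715.6 -22.8  70. ]
rail [363.9  26.2  70. ]
rail [361.8 -13.7  70. ]
```

View pics/m.png

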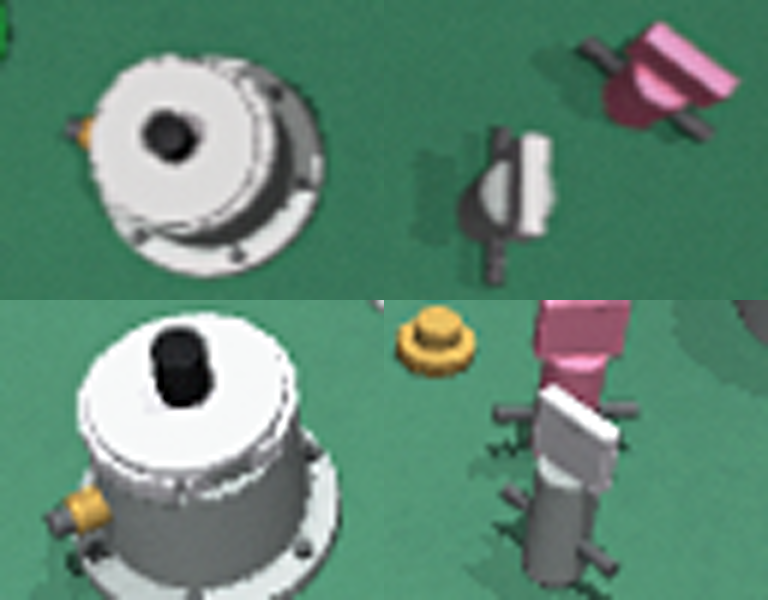

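The crop confirms it: silver cover with a black knob at top (173,188), and its port points image-left. The grey plunger's tab is at top (365.5,196), and the pink one is a separate object about 25 px away.

Run:
```python
from h import *
g=grab("top");s=grab("side")
def comp(img,mask,x0,y0,x1,y1):
    m=np.zeros_like(mask);m[y0:y1,x0:x1]=mask[y0:y1,x0:x1]
    n,l,st,c=cv2.connectedComponentsWithStats(m);i=1+np.argmax(st[1:,4]);return c[i],st[i],(l==i).astype(np.uint8)
ht=cv2.cvtColor(g["color"],cv2.COLOR_BGR2HSV);hs=cv2.cvtColor(s["color"],cv2.COLOR_BGR2HSV)
dark=lambda h:((h[...,2]<70)).astype(np.uint8)
c,st,_=comp(g,dark(ht),165,178,183,198);print('knob t',c,st,plane(g,*c,125))
c2,st2,_=comp(s,dark(hs),172,226,190,246);print('knob s',c2,st2,plane(s,*c2,113))
# gold port
gold=lambda h:cv2.inRange(h,(8,100,80),(30,255,255))
for n,gg,h,b in(('t',g,ht,(150,178,166,196)),('s',s,hs,(155,250,175,275))):
    c,st,_=comp(gg,gold(h),*b);print('port',n,c,st,plane(gg,*c,45))
# white disc
w=lambda h:((h[...,1]<40)&(h[...,2]>200)).astype(np.uint8)
c,st,m=comp(g,w(ht),155,170,190,206);print('disc',c,st)
# flange centre
nb=((ht[...,1]<60)).astype(np.uint8);
c,st,m=comp(g,nb,150,165,205,215);k=cv2.findContours(m,0,1)[0][0];print('union',st)
for z,u,v in[(98,173.6,188.3)]:print('disc c',plane(g,u,v,z))
# tab
w=lambda h:((h[...,1]<40)&(h[...,2]>185)).astype(np.uint8)
c,st,m=comp(g,w(ht),360,182,376,210);k=cv2.minAreaRect(cv2.findContours(m,0,1)[0][0]);print('tab',c,st,k,plane(g,*c,113))
for p in[(340+(537-384)/6,165+135/6),(340+(537-384)/6,165+234/6)]:print(plane(g,*p,113))
# side tab top edge ends in crop
for p in[(548,392),(612,438)]:print('side',plane(s,300+(p[0]-384)/6,125+(p[1]-300)/6,113))
for p in[(500,130),(495,280)]:print('pin t',plane(g,340+(p[0]-384)/6,165+p[1]/6,30))
for p in[(507,492),(612,568)]:print('pin s',plane(s,300+(p[0]-384)/6,125+(p[1]-300)/6,30))
```

```text
knob t [173.02083333 187.52083333] [169 184   9   8  48] [471.7 278.7 125. ]
knob s [179.64356436 235.95049505] [175 230  10  13 101] [476.9 281.5 113. ]
port t [158.71428571 187.14285714] [158 185   2   5   7] [484.7 340.1  45. ]
port s [164.23684211 259.36842105] [161 256   8   8  38] [489.  330.5  45. ]
disc [173.60649087 188.22718053] [160 175  29  28 493]
union [ 160  174   39   37 1156]
disc c [473.7 282.3  98. ]
tab [364.53225806 195.12903226] [363 188   5  16  62] ((365.0, 195.5), (15.0, 4.0), 90.0) [ 463.6 -294.8  113. ]
[ 486.9 -298.1  113. ]
[ 436.8 -297.3  113. ]
side [ 486.8 -296.2  113. ]
side [ 439.5 -292.6  113. ]
pin t [ 503.3 -297.9   30. ]
pin t [ 422.8 -294.2   30. ]
pin s [ 504.6 -298.4   30. ]
pin s [ 424.9 -294.5   30. ]
```

step_arm(linear=[[0.1,-0.1,0],[0.2,-0.22,0],[0.32,-0.35,0],[0.44,-0.49,0],[0.56,-0.63,0],[0.68,-0.76,0],[0.8,-0.89,0],[0.9,-1,0],[0.9,-1,0]], turn=[0.02,0.04,0.06,0.074,0.074,0.074,0.074,0.074,0.074], fingers=-0.3, force=40)

```text
time_s: 1.42
ee_pos: [365.2, -121.9, 225.1]
ee_rot: [-180.0, -0.0, 0.4]
force: [0.6, -0.9, 0.1]
gripper_width: 59.3
gripper_force: 0.0
```

step_arm(linear=[[0.06,-0.18,0],[0.12,-0.36,0],[0.18,-0.54,0],[0.24,-0.72,0],[0.3,-0.88,0],[0.36,-1,0],[0.36,-1,0]], turn=[0,0,0,0,0,0,0])

```text
time_s: 2.3
ee_pos: [473.8, 177.0, 224.4]
ee_rot: [180.0, -0.0, 0.2]
force: [-0.6, -1.2, -0.1]
gripper_width: 59.1
gripper_force: 0.0
```

step_arm(linear=[[0,-0.12,-0.0],[0,-0.26,0.0],[0,-0.34,0.05],[0,-0.34,0.1],[0,-0.34,0.12],[0,-0.34,0.12]], turn=[0,0,0,0,0,0])

```text
time_s: 3.05
ee_pos: [472.1, 276.5, 188.6]
ee_rot: [179.9, 0.1, 0.0]
force: [0.1, -0.0, 0.6]
gripper_width: 59.3
gripper_force: 0.0
```

Run:
```python
from h import *
g=grab("top");s=grab("side")
a=cv2.resize(g["color"][150:225,130:225],(400,316),interpolation=2);b=cv2.resize(s["color"][190:275,130:230],(400,340),interpolation=2)[:316]
cv2.imwrite('pics/m1.png',np.hstack([a,b]))
st=env.state();print(st["ee_pos"],st["ee_rot"])
e=st["ee_pos"];print(proj(s,[e[0],e[1],128]),proj(s,e+[0,0,-11]))
```

```text
[472.55274737 277.24886905 189.46151445] [-1.79991435e+02 -4.58693028e-02  3.32601321e-02]
(np.float64(181.4073050349544), np.float64(232.33290422532812)) (np.float64(179.2584882258348), np.float64(219.146141486937))
```

View pics/m1.png

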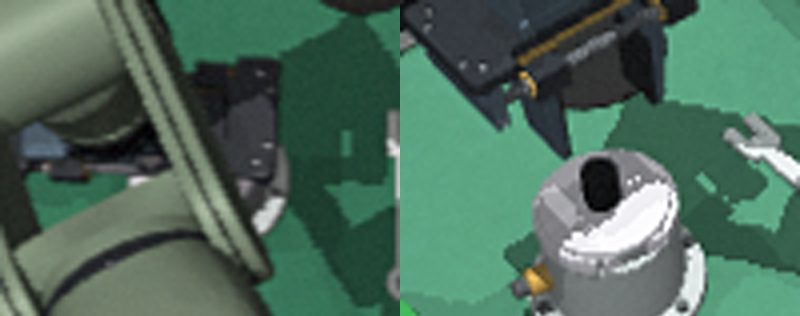

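The side view shows the open fingers straddling the knob (side ≈(180,235)), about 60 mm above it. I'm descending now.

step_arm(linear=[[0.003,-0.012,0.06],[0.003,-0.012,0.13],[0.003,-0.012,0.2],[0.003,-0.012,0.24],[0.003,-0.012,0.255],[0.003,-0.012,0.255],[0.003,-0.012,0.255]], turn=[0,0,0,0,0,0,0])

```text
time_s: 4.03
ee_pos: [473.5, 282.0, 113.2]
ee_rot: [-180.0, -0.1, 0.1]
force: [0.2, -0.3, -0.3]
gripper_width: 59.3
gripper_force: 0.0
```

step_arm(linear=[[0,0,0],[0,0,0],[0,0,0],[0,0,0],[0,0,0],[0,0,0],[0,0,0],[0,0,0]], turn=[0,0,0,0,0,0,0,0], fingers=1, force=40)

```text
time_s: 5.03
ee_pos: [473.0, 281.7, 112.5]
ee_rot: [180.0, -0.0, 0.1]
force: [-0.8, 0.1, 0.1]
gripper_width: 23.0
gripper_force: 40.0
```

step_arm(linear=[[0,0,-0.03],[0,0,-0.08],[0,0,-0.15],[0,0,-0.2],[0.08,0.05,-0.2],[0.18,0.1,-0.2],[0.3,0.17,-0.2],[0.42,0.24,-0.2],[0.53,0.3,-0.2],[0.61,0.35,-0.2],[0.652,0.374,-0.2],[0.652,0.374,-0.2]], turn=[0,0,0,0,0,0,0,0,0,0,0,0])

```text
time_s: 6.52
ee_pos: [669.0, 169.6, 172.3]
ee_rot: [-180.0, 0.0, 0.1]
force: [-0.1, 0.2, -1.6]
gripper_width: 23.3
gripper_force: 40.0
```

Run:
```python
from h import *
g=grab("top","t2.png");s=grab("side")
a=cv2.resize(g["color"][160:220,140:216],(400,316),interpolation=2);b=cv2.resize(s["color"][110:290,100:250],(400,480),interpolation=2)
c=np.zeros((480,800,3),np.uint8);c[:316,:400]=a;c[:,400:]=b
cv2.imwrite('pics/m2.png',c)
st=env.state();print(st["ee_pos"],st["ee_rot"],st["force"])
```

```text
[667.90593265 170.47373836 172.4755765 ] [-1.79986869e+02  6.36513336e-02  1.31078895e-01] [-0.52071481  0.09185958 -1.88366921]
```

View pics/m2.png

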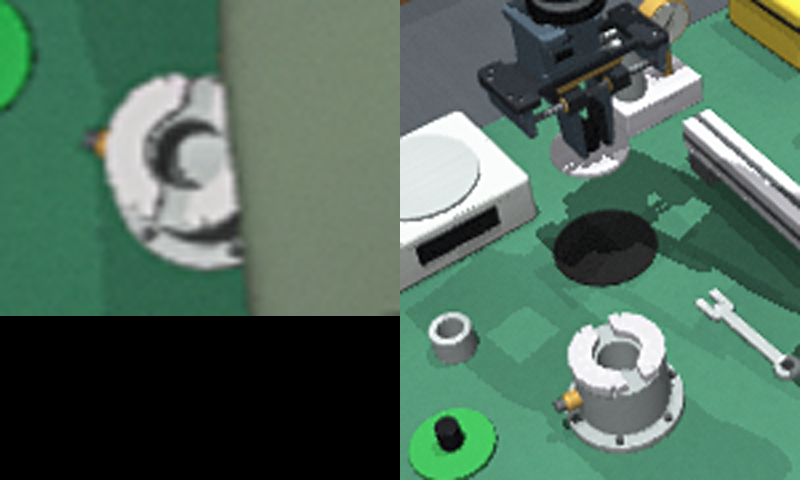

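The cover is held level over the pad, and the cell is open with its notches visible. I'm lowering it slowly.

step_arm(linear=[[0,0,0.06],[0,0,0.16],[0,0,0.28],[0,0,0.38],[0,0,0.44],[0,0,0.465],[0,0,0.475],[0,0,0.481],[0,0,0.485],[0,0,0.485],[0,0,0.485]], turn=[0,0,0,0,0,0,0,0,0,0,0])

```text
time_s: 8.0
ee_pos: [669.0, 169.9, 27.3]
ee_rot: [-180.0, -0.0, 0.1]
force: [-0.4, -0.2, -2.3]
gripper_width: 23.2
gripper_force: 40.0
```

step_arm(linear=[[0,0,0.002],[0,0,0.004],[0,0,0.004]], turn=[0,0,0])

```text
time_s: 8.38
ee_pos: [669.0, 169.9, 26.5]
ee_rot: [180.0, -0.0, 0.1]
force: [-0.7, -0.2, 2.8]
gripper_width: 23.2
gripper_force: 40.0
```

step_arm(linear=[[0,0,0],[0,0,0],[0,0,0],[0,0,0],[0,0,0]], turn=[0,0,0,0,0], fingers=-0.3)

```text
time_s: 9.0
ee_pos: [668.8, 169.9, 25.6]
ee_rot: [180.0, 0.0, 0.1]
force: [-0.0, 0.1, 0.5]
gripper_width: 58.9
gripper_force: 0.0
```

step_arm(linear=[[0,0,-0.05],[0,0,-0.15],[0,0,-0.3],[0,0,-0.45],[0,0,-0.6],[0,0,-0.7],[0,0,-0.7]], turn=[0,0,0,0,0,0,0])

```text
time_s: 9.88
ee_pos: [670.2, 170.2, 240.2]
ee_rot: [-179.9, -0.4, 0.1]
force: [-0.1, 0.0, 0.1]
gripper_width: 59.7
gripper_force: 0.0
```

step_arm(linear=[[-0.06,0.08,0],[-0.14,0.22,0],[-0.22,0.38,0],[-0.3,0.55,0],[-0.38,0.72,0],[-0.46,0.88,0],[-0.54,1,0],[-0.54,1,0]], turn=[0.008,0.008,0.008,0.008,0.008,0.008,0.008,0.008])

```text
time_s: 10.88
ee_pos: [505.2, -132.1, 234.9]
ee_rot: [-180.0, 0.1, -3.0]
force: [0.4, 0.5, -0.6]
gripper_width: 58.9
gripper_force: 0.0
```

step_arm(linear=[[-0.04,0.14,0],[-0.08,0.28,0],[-0.12,0.42,0],[-0.15,0.53,0],[-0.15,0.55,0],[-0.15,0.55,0]], turn=[0,0,0,0,0,0])

```text
time_s: 11.62
ee_pos: [454.9, -292.2, 235.2]
ee_rot: [-179.9, 0.0, -2.8]
force: [0.8, 1.1, 0.1]
gripper_width: 59.1
gripper_force: 0.0
```

Run:
```python
from h import *
g=grab("top","t3.png");s=grab("side","s3.png")
def c(i,x,y,w,h,W,H):return cv2.resize(i[y:y+h,x:x+w],(W,H),interpolation=2)
G,S=g["color"],s["color"]
m=np.vstack([np.hstack([c(G,150,168,56,42,400,300),c(S,155,222,56,42,400,300)]),np.hstack([c(S,290,90,80,60,400,300),c(G,185,110,64,48,400,300)])])
cv2.imwrite('pics/m3.png',m)
st=env.state();print(st["time_s"],st["ee_pos"],st["ee_rot"])
# cover on pad
h=cv2.cvtColor(G,cv2.COLOR_BGR2HSV);k=((h[...,1]<40)&(h[...,2]>150)).astype(np.uint8)
m=np.zeros_like(k);m[112:162,192:242]=k[112:162,192:242];m=cv2.morphologyEx(m,3,np.ones((9,9)))
M=cv2.moments(m,True);print('cover',M['m00'],plane(g,M['m10']/M['m00'],M['m01']/M['m00'],12))
# shoulders
```

```text
11.725 [ 454.97710656 -291.74403156  235.44233781] [-1.79947384e+02  1.78032463e-02 -2.69458142e+00]
cover 482.0 [669.6 169.6  12. ]
```

View pics/m3.png

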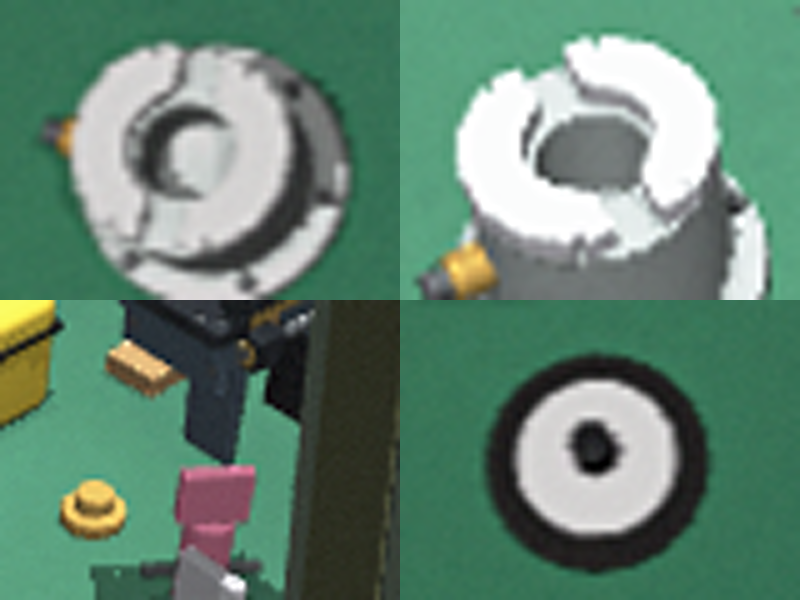

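The cover sits knob up, centred on the pad. The open cell shows both notches in both views. Next I measure the collar centre and the notch direction on the z=90 plane.

```bash
cat > cell.py <<'E'
from h import *
from scipy.optimize import least_squares
for n,f,x0,y0,thr in(('top','t3.png',150,168,None),('side','s3.png',155,222,None)):
    g=cams.grab_frame(n); I=cv2.imread('pics/'+f)
    crop=I[y0:y0+42,x0:x0+56]; k=6; b=cv2.resize(crop,None,fx=k,fy=k,interpolation=2)
    gray=b.min(axis=2)
    vv,uu=np.mgrid[:gray.shape[0],:gray.shape[1]]
    P=np.array([plane(g,x0+(u+.5)/k-.5,y0+(v+.5)/k-.5,90)[:2] for u,v in zip(uu.ravel(),vv.ravel())])
    val=gray.ravel().astype(float)
    c0=np.array([473.5,281.7])
    for it in range(1):
        d=P-c0; r=np.hypot(*d.T); a=np.degrees(np.arctan2(d[:,1],d[:,0]))%360
        sel=(r>28)&(r<40)
        prof=[int(np.median(val[sel&(abs((a-t+180)%360-180)<4)])) for t in range(0,360,8)]
        print(n,prof)
        # bore/collar-opening & outer edge along rays from c0
        out=[]
        for t in range(0,360,15):
            s=abs((a-t+180)%360-180)<3
            out.append((t,[int(np.median(val[s&(abs(r-q)<1)])) for q in range(18,54,4)]))
        for o in out: print(o)
E
python3 cell.py
```

```text
top [126, 203, 213, 211, 210, 210, 210, 211, 210, 211, 211, 210, 210, 210, 211, 210, 210, 210, 212, 190, 144, 205, 205, 201, 209, 210, 210, 210, 210, 210, 210, 210, 210, 209, 210, 210, 209, 210, 209, 210, 211, 206, 197, 199, 186]
(0, [74, 183, 188, 120, 110, 131, 142, 77, 45])
(15, [95, 152, 125, 219, 214, 212, 200, 145, 54])
(30, [126, 144, 177, 215, 209, 209, 215, 187, 53])
(45, [131, 118, 195, 213, 208, 210, 213, 174, 61])
(60, [128, 133, 198, 210, 211, 211, 213, 160, 54])
(75, [121, 139, 200, 212, 209, 212, 208, 113, 53])
(90, [142, 143, 217, 209, 209, 211, 209, 109, 48])
(105, [92, 142, 215, 211, 208, 211, 201, 93, 43])
(120, [71, 166, 215, 208, 209, 212, 196, 88, 41])
(135, [78, 165, 214, 210, 209, 205, 199, 171, 76])
(150, [76, 145, 168, 194, 201, 220, 175, 174, 196])
(165, [102, 186, 190, 182, 189, 198, 191, 127, 130])
(180, [102, 191, 202, 201, 203, 200, 192, 100, 145])
(195, [102, 169, 204, 208, 210, 216, 199, 94, 48])
(210, [175, 149, 210, 210, 210, 213, 217, 124, 50])
(225, [202, 199, 209, 210, 209, 211, 222, 148, 54])
(240, [197, 187, 206, 210, 210, 210, 216, 160, 57])
(
[... 1140 characters left out ...]
 223, 122, 158, 127])
(165, [124, 174, 223, 230, 228, 230, 230, 238, 166])
(180, [109, 106, 201, 196, 192, 154, 162, 195, 129])
(195, [106, 128, 255, 255, 255, 254, 150, 140, 90])
(210, [102, 248, 253, 251, 252, 252, 237, 91, 88])
(225, [104, 234, 252, 251, 251, 252, 255, 91, 89])
(240, [93, 221, 255, 251, 251, 251, 255, 140, 85])
(255, [129, 203, 240, 252, 251, 251, 252, 251, 89])
(270, [158, 163, 209, 254, 251, 251, 251, 255, 108])
(285, [181, 145, 169, 255, 251, 251, 252, 255, 166])
(300, [205, 143, 156, 251, 253, 251, 251, 253, 255])
(315, [217, 150, 147, 231, 254, 251, 251, 254, 255])
(330, [230, 176, 120, 147, 236, 254, 255, 255, 234])
(345, [205, 235, 233, 232, 233, 226, 126, 85, 89])
```

```bash
cat > cell2.py <<'E'
from h import *
from scipy.optimize import least_squares
for n,f,x0,y0,thr in(('side','s3.png',155,222,241),('top','t3.png',150,168,206)):
    g=cams.grab_frame(n); I=cv2.imread('pics/'+f)
    k=6; b=cv2.resize(I[y0:y0+42,x0:x0+56],None,fx=k,fy=k,interpolation=2).min(axis=2)
    m=cv2.morphologyEx((b>thr).astype(np.uint8),2,np.ones((5,5)))
    cs=[c for c in cv2.findContours(m,cv2.RETR_EXTERNAL,1)[0] if cv2.contourArea(c)>800]
    p=np.vstack([c[:,0] for c in cs]).astype(float)
    P=np.array([plane(g,x0+(u+.5)/k-.5,y0+(v+.5)/k-.5,90)[:2] for u,v in p])
    def res(q,full=False):
        c,th=q[:2],q[2]; d=P-c; x=d@[np.cos(th),np.sin(th)]; y=d@[-np.sin(th),np.cos(th)]; r=np.hypot(x,y)
        e=np.stack([r-46,r-23,np.abs(y)-9]); i=np.argmin(abs(e),0); return (e,i,e[i,np.arange(len(i))]) if full else e[i,np.arange(len(i))]
    for th in(-10,-15,-20):
        q=least_squares(res,[474,281,np.radians(th)],loss='soft_l1',f_scale=1)
        e,i,v=res(q.x,True);print(n,len(cs),[cv2.contourArea(c)/36 for c in cs],q.x[:2].round(1),np.degrees(q.x[2]).round(1),q.cost.round(0),[(int((i==j).sum()),np.median(abs(v[i==j])).round(2)) for j in range(3)])
E
python3 cell2.py
```

```text
side 2 [211.25, 196.45833333333334] [479.1 279.3] -10.5 900.0 [(480, np.float64(1.16)), (214, np.float64(2.29)), (155, np.float64(1.07))]
side 2 [211.25, 196.45833333333334] [479.1 279.3] -10.5 900.0 [(480, np.float64(1.16)), (214, np.float64(2.29)), (155, np.float64(1.07))]
side 2 [211.25, 196.45833333333334] [479.1 279.3] -10.5 900.0 [(480, np.float64(1.16)), (214, np.float64(2.29)), (155, np.float64(1.07))]
top 4 [32.875, 26.375, 149.51388888888889, 143.40277777777777] [460.1 266.9] 11.2 4717.0 [(727, np.float64(4.31)), (186, np.float64(2.51)), (239, np.float64(2.28))]
top 4 [32.875, 26.375, 149.51388888888889, 143.40277777777777] [462.4 265.1] -20.7 5079.0 [(733, np.float64(5.47)), (186, np.float64(3.01)), (233, np.float64(3.05))]
top 4 [32.875, 26.375, 149.51388888888889, 143.40277777777777] [462.5 265.2] -22.4 5075.0 [(733, np.float64(5.65)), (184, np.float64(3.05)), (235, np.float64(2.86))]
```

step_arm(linear=[[0.027,0.015,0.05],[0.027,0.015,0.12],[0.027,0.015,0.2],[0.027,0.015,0.2]], turn=[0,0,0,0])

```text
time_s: 12.42
ee_pos: [461.4, -297.2, 173.2]
ee_rot: [-179.8, 0.3, -2.8]
force: [0.5, 0.4, 1.1]
gripper_width: 59.3
gripper_force: 0.0
```

Run:
```python
from h import *
g=grab("top");s=grab("side")
def c(i,x,y,w,h,W,H):return cv2.resize(i[y:y+h,x:x+w],(W,H),interpolation=2)
G,S=g["color"],s["color"]
cv2.imwrite('pics/m4.png',np.hstack([c(G,340,165,60,60,400,400),c(S,295,100,60,60,400,400)]))
st=env.state();print(st["time_s"],st["ee_pos"],st["ee_rot"])
```

```text
12.525 [ 462.73982807 -298.12257893  175.72768279] [ 1.79995166e+02 -6.04963915e-03 -2.77054877e+00]
```

View pics/m4.png

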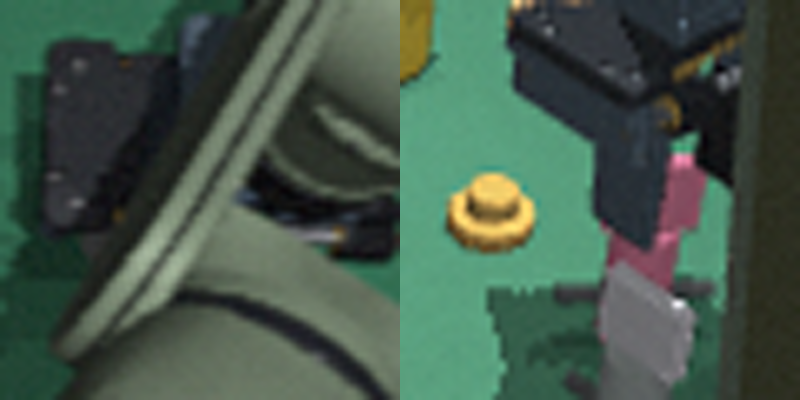

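The side view shows the near finger (≈(330,130)) coming down on the far side of the grey tab (≈(332,148)), with the tab between the fingers and the pink one clear. I'm descending to grip the tab.

step_arm(linear=[[0,0,0.05],[0,0,0.12],[0,0,0.19],[0,0,0.245],[0,0,0.27],[0,0,0.28],[0,0,0.28],[0,0,0.28]], turn=[0,0,0,0,0,0,0,0])

```text
time_s: 13.52
ee_pos: [462.7, -298.2, 92.4]
ee_rot: [180.0, -0.1, -2.8]
force: [-0.3, -0.2, -0.2]
gripper_width: 59.6
gripper_force: 0.0
```

step_arm(linear=[[0,0,0],[0,0,0],[0,0,0],[0,0,0],[0,0,0],[0,0,0],[0,0,0],[0,0,0],[0,0,0],[0,0,0]], turn=[0,0,0,0,0,0,0,0,0,0], fingers=1, force=50)

```text
time_s: 14.78
ee_pos: [462.1, -297.6, 91.6]
ee_rot: [-180.0, 0.0, -2.8]
force: [0.0, 2.5, 0.2]
gripper_width: 12.0
gripper_force: 50.0
```

step_arm(linear=[[0,0,-0.02],[0,0,-0.06],[0,0,-0.12],[0,0,-0.2],[0,0,-0.3],[0,0,-0.4],[0,0,-0.5],[0,0,-0.55],[0,0,-0.57],[0,0,-0.57]], turn=[0,0,0,0,0,0,0,0,0,0])

```text
time_s: 16.02
ee_pos: [462.0, -297.8, 262.2]
ee_rot: [-180.0, 0.0, -2.8]
force: [-0.1, -0.2, -5.8]
gripper_width: 11.7
gripper_force: 50.0
```

step_arm(linear=[[0,-0.03,0],[0,-0.08,0],[0,-0.15,0],[0,-0.24,0],[0,-0.34,0],[0,-0.44,0],[-0.01,-0.54,0],[-0.02,-0.64,0],[-0.02,-0.74,0],[-0.03,-0.83,0],[-0.03,-0.9,0],[-0.03,-0.95,0],[-0.03,-0.97,0],[-0.03,-0.97,0]], turn=[0,0,0,0,0,0,0,0,0,0,0,0,0,0])

```text
time_s: 17.77
ee_pos: [467.3, -6.7, 262.7]
ee_rot: [180.0, -0.0, -2.7]
force: [-0.1, 0.1, -4.7]
gripper_width: 11.5
gripper_force: 50.0
```

step_arm(linear=[[0,-0.03,0],[0,-0.08,0],[0,-0.15,0],[0,-0.24,0],[-0.01,-0.34,0],[-0.01,-0.44,0],[-0.01,-0.54,0],[-0.02,-0.64,0],[-0.02,-0.74,0],[-0.02,-0.83,0],[-0.02,-0.9,0],[-0.023,-0.945,0],[-0.023,-0.96,0],[-0.023,-0.96,0]], turn=[0,0,0,0.005,0.01,0.015,0.02,0.025,0.028,0.028,0.028,0.028,0.028,0.028])

```text
time_s: 19.52
ee_pos: [474.5, 280.8, 262.7]
ee_rot: [180.0, -0.0, -12.9]
force: [0.4, 0.9, -4.6]
gripper_width: 11.8
gripper_force: 50.0
```

Run:
```python
from h import *
s=grab("side","s5.png")
S=s["color"]
cv2.imwrite('pics/m5.png',cv2.resize(S[165:285,110:250],(700,600),interpolation=2))
st=env.state();print(st["time_s"],st["ee_pos"],st["ee_rot"])
```

```text
19.575 [474.43289297 280.57063128 262.6958668 ] [ 1.79956380e+02 -2.26162988e-03 -1.28812058e+01]
```

View pics/m5.png

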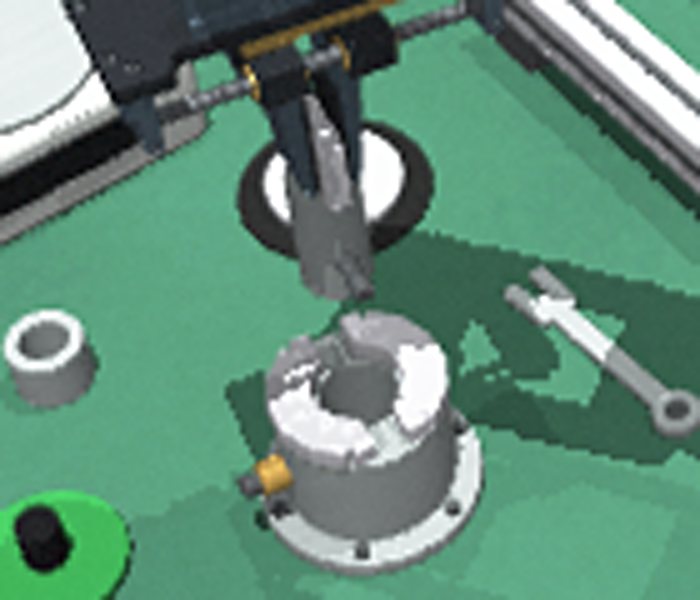

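The side view shows the plunger hanging upright over the cell, with its pin's near end at crop (365,288). The near notch is at crop (390,440). I compare the projected geometry with these pixels to cancel camera bias.

```bash
cat > cmp.py <<'E'
from h import *
s=cams.grab_frame("side");I=cv2.imread('pics/s5.png')
P=lambda p:(np.array(proj(s,p))-[110,165])*5+2
t=np.radians(np.arange(0,360,3))
def rng(q): q=np.array(q);return q.min(0).round(0),q.max(0).round(0)
e=np.array([474.5,280.7]);f=262.6-91.6;th=np.radians(-12.9)
circ=lambda c,r,z:[P([c[0]+r*np.cos(a),c[1]+r*np.sin(a),z]) for a in t]
print('shaft mid z45',rng(circ(e,18,f+45)),'foot',rng(circ(e,15,f)))
d=np.array([np.cos(th),np.sin(th)]);n=np.array([-d[1],d[0]])
for sg in(-1,1):print('pin end',sg,P([*(e+sg*42*d),f+30]).round(0), 'tab top',P([*(e+sg*25*d),f+113]).round(0))
for c in([474,281.5],[479.1,279.3]):
    print(c,'collar',rng(circ(c,46,90)),'flange',rng(circ(c,60,0)),'bore',rng(circ(c,23,90)))
for th in(-10,-13,-16):
    th=np.radians(th);d=np.array([np.cos(th),np.sin(th)]);n=np.array([-d[1],d[0]]);c=np.array([479.1,279.3])
    print(th,[P([*(c+x*d+y*n),90]).round(0).tolist() for x in(-45,45) for y in(9,-9)])
E
python3 cmp.py
python3 - <<'E'
import cv2,numpy as np
I=cv2.imread('pics/s5.png');h=cv2.cvtColor(I,cv2.COLOR_BGR2HSV)
J=cv2.imread('pics/s3.png');hj=cv2.cvtColor(J,cv2.COLOR_BGR2HSV)
print('flange rows (s3) sat'); m=((hj[...,1]<70)).astype(np.uint8);m[:, :160]=0;m[:,212:]=0;m[:222]=0;m[285:]=0
n,l,st,c=cv2.connectedComponentsWithStats(m);i=1+np.argmax(st[1:,4]);x,y,w,hh,a=st[i];print('cell bbox px',x,y,w,hh,'crop',(x-110)*5,(y-165)*5,(x+w-110)*5,(y+hh-165)*5)
for r in(214,217,219,221,223,225):print(r,[f'{a}/{b}' for a,b in zip(h[r,162:190,1],h[r,162:190,2])])
E
```

```text
shaft mid z45 (array([293., 194.]), array([370., 250.])) foot (array([311., 261.]), array([373., 308.]))
pin end -1 [369. 302.] tab top [335. 156.]
pin end 1 [303. 187.] tab top [294.  87.]
[474, 281.5] collar (array([268., 319.]), array([448., 461.])) flange (array([264., 403.]), array([486., 585.])) bore (array([313., 353.]), array([403., 424.]))
[479.1, 279.3] collar (array([266., 312.]), array([446., 453.])) flange (array([262., 395.]), array([484., 577.])) bore (array([311., 345.]), array([401., 416.]))
-0.17453292519943295 [[378.0, 448.0], [411.0, 433.0], [304.0, 329.0], [335.0, 316.0]]
-0.22689280275926285 [[374.0, 449.0], [407.0, 435.0], [307.0, 327.0], [339.0, 315.0]]
-0.2792526803190927 [[369.0, 450.0], [403.0, 438.0], [311.0, 325.0], [344.0, 314.0]]
flange rows (s3) sat
cell bbox px 160 227 47 53 crop 250 310 485 575
214 ['116/156', '75/65', '38/34', '12/44', '5/48', '0/48', '5/50', '9/83', '15/99', '10/100', '15/100', '18/99', '13/100', '13/101', '15/101', '17/117', '16/97', '10/98', '11/95', '12/88', '12/86', '13/77', '27/48', '10/25', '12/21', '88/49', '114/94', '116/97
[... 740 characters left out ...]
5/116', '17/76', '19/105', '19/122', '19/118', '11/97', '92/78', '117/98', '112/100', '114/96', '120/96', '111/99']
223 ['111/170', '111/167', '115/166', '111/166', '112/166', '113/165', '113/169', '115/169', '115/169', '105/163', '56/132', '5/110', '8/100', '11/120', '11/119', '11/118', '9/118', '12/110', '13/81', '16/95', '22/71', '4/67', '18/71', '119/101', '113/99', '108/97', '114/98', '108/99']
225 ['111/168', '112/166', '113/171', '114/170', '112/166', '116/165', '114/168', '115/167', '113/167', '116/167', '118/169', '114/166', '112/168', '105/165', '100/163', '99/160', '88/99', '109/98', '106/96', '98/73', '94/81', '107/95', '121/93', '114/101', '111/99', '107/98', '112/96', '111/99']
```

The plunger and the cell show the same image bias of about 8 crop px, so cell centre ≈(474, 281.5) in the robot frame. The notch fit and the port direction both give a cell yaw of about -10.7°. I'm descending in small steps with those corrections.

step_arm(linear=[[-0.002,-0.002,0],[-0.002,-0.002,0.02],[-0.002,-0.002,0.06],[-0.002,-0.002,0.11],[-0.002,-0.002,0.16],[-0.002,-0.002,0.2],[-0.002,-0.002,0.22],[-0.002,-0.002,0.23],[-0.002,-0.002,0.235],[-0.002,-0.002,0.235],[-0.002,-0.002,0.235],[-0.002,-0.002,0.235]], turn=[-0.006,-0.006,-0.006,-0.006,-0.006,-0.006,-0.006,-0.006,-0.006,-0.006,-0.006,-0.006])

```text
time_s: 21.12
ee_pos: [474.1, 281.9, 192.5]
ee_rot: [-180.0, -0.0, -10.7]
force: [-0.1, 0.2, -5.4]
gripper_width: 11.5
gripper_force: 50.0
```

Run:
```python
from h import *
s=grab("side","s6.png");t=grab("top","t6.png")
st=env.state();print(st["time_s"],st["ee_pos"],st["ee_rot"],st["force"])
cv2.imwrite('pics/m6.png',cv2.resize(s["color"][195:285,140:230],(600,600),interpolation=2))
```

```text
21.225 [474.07406978 281.89641728 192.3519565 ] [-1.79995136e+02 -1.58590992e-02 -1.06929664e+01] [-0.09326341  0.41554826 -6.21536017]
```

View pics/m6.png

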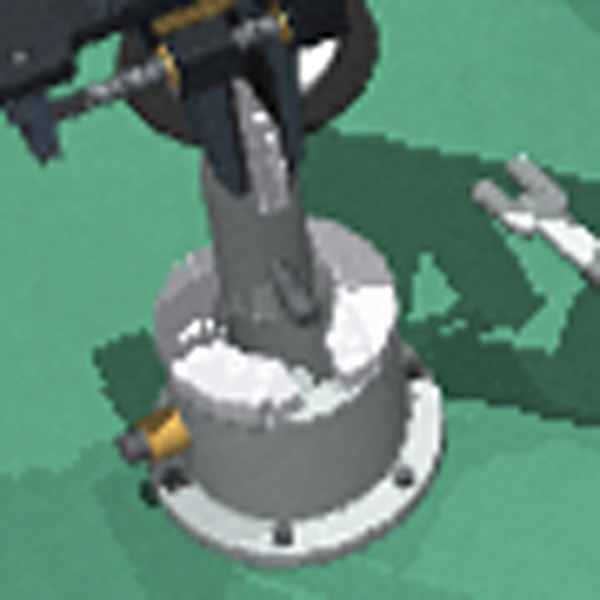

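Run:
```python
from h import *
s=cams.grab_frame("side")
k=600/90;P=lambda p:((np.array(proj(s,p))-[140,195]+.5)*k+[0,-11]).round(0)
c=np.array([474,281.8]);d=np.array([np.cos(np.radians(-10.7)),np.sin(np.radians(-10.7))]);n=np.array([-d[1],d[0]])
print('pin end',P([*(c-42*d),130.8]),'pin root',P([*(c-18*d),130.8]))
t=np.radians(np.arange(0,360,3))
for nm,r,z in(('shaft',18,140),('foot',15,100.8),('collar',46,90),('bore',23,90),('flange',60,0)):
    q=np.array([P([c[0]+r*np.cos(a),c[1]+r*np.sin(a),z]) for a in t]);print(nm,q.min(0),q.max(0))
print('notch',[P([*(c-45*d+y*n),90]) for y in(9,-9)])
I=cv2.imread('pics/s6.png')[...,1].astype(int)
for r in(230,236,238,240,242,244,246,248):print(r,round((r-195+.5)*k),I[r,168:196])
```

```text
pin end [314. 317.] pin root [287. 273.]
shaft [215. 188.] [312. 262.]
foot [235. 260.] [314. 321.]
collar [157. 216.] [397. 405.]
bore [217. 261.] [338. 356.]
flange [152. 327.] [448. 571.]
notch [array([306., 399.]), array([350., 379.])]
230 237 [166 168 167 136  91  96  99 103 102 100  99  99  96  96  93  90  87  77
 113 173 168 164 165 167 162 157 109  94]
236 277 [153 160 130 130 120  90  99 100  99 100 101  98  88  98 116  94  76  89
  78 111 120 123 192 166 166 165 166 166]
238 290 [125 126 127 129 127  89  96  99 100 103 117 118 118  76  92 104  97  92
  66 113 113 113 189 237 171 193 253 253]
240 303 [126 125 128 126  98  96  95 116  98 101 123 120 117 109  66  99 117 117
 100  85  95 114 200 243 244 253 251 250]
242 317 [123 119 122 122  88 103  86  90 101 104 141 121 127 116 100  82  83  68
  63  60  93 111 242 255 241 239 252 251]
244 330 [255 255 124 186 113 177  71  85  89  93  99  98 100 102 105 106 102  99
  98  98 100 175 242 243 241 234 237 252]
246 343 [117 114 114 131 236 196  94  71  83  91  96 101 103 105 104 107 108 106
 105  98 125 249 250 240 251 249 235 240]
248 357 [244 255 253 248 240 239 246 252 230 198 197 158 125 124  98 104 106 109
 104  99 102 118 227 237 249 250 252 215]
```

The side view shows the plunger upright with a clear gap over the collar. Its pin end at (312,316) matches the prediction (314,317), in line with the notch. I make a half-millimetre trim, let it settle and hand in.

step_arm(linear=[[0,0.002,0.002],[0,0.002,0.002],[0,0.002,0.002],[0,0.002,0.002],[0,0.002,0.002],[0,0.002,0.002]], turn=[0,0,0,0,0,0])

```text
time_s: 22.02
ee_pos: [473.9, 281.3, 191.6]
ee_rot: [180.0, -0.0, -10.7]
force: [0.1, 0.2, -5.6]
gripper_width: 12.1
gripper_force: 50.0
```

```bash
python3 -c "
from h import *
s=env.state();print(s['time_s'],s['ee_pos'],s['ee_rot'],s['force'],s['gripper_width'])
print(env.job_done())"
```

```text
22.025 [473.91138037 281.29949596 191.61721425] [ 1.79997678e+02 -3.76443925e-03 -1.06919192e+01] [ 0.14665656  0.15416955 -5.64370144] 12.068694289037822
the job is handed in; nothing more can be done
None
```

The job is handed in at 22 s (no verdict was returned): the cover is knob up on the pad, and the plunger is still gripped, upright about 10 mm above the collar, centred on the bore to about 1 mm by the side camera, with its pin lined up with the notches.

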